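Proof-pull a bonded handle with a spring gauge

ROBOT

A 6-joint arm with a two-finger parallel gripper is mounted at the origin on the work surface. World frame = base frame: x ahead of the robot, y to its left, z up, the work surface at z = 0. Lengths are in mm, angles in rad, forces in N, time in s.
With the tool pointing down it reaches from about 375 to 825 mm from the base axis. Payload 5.5 kg.
Tool frame: the origin (TCP) lies midway between the tips of the shut fingers; the grasp point (between the pads) lies 19 mm behind it; z points along the fingers, x is the direction in which the jaws open and shut, and the axes are right-handed (so a half turn about z gives the same grasp; the last joint's range is limited). The gripper opens to 85 mm and grips with 20 to 120 N. Pads are 22 mm wide; open, the fingers measure 114 mm over their backs; the gripper's body (76 mm by 85 mm) begins 54 mm behind the grasp point. The pads swing forward as they close: fully open they stand 13 mm farther back than shut.
Start: joints at [0, 0.314, -0.047, 1.21, 0, 1.571], TCP at [599.996, -0, 231.299] pointing down, gripper open.
Joint ranges: [-2.67, 2.67], [-0.69, 1.73], [-1.03, 1.25], [-2.08, 2.16], [-1.42, 1.45], [-3.14, 3.14]. Speed limits (rad/s): [2.39, 2.39, 3.01, 3.14, 3.14, 3.14].

INTERFACE

Orientations are given as a rotation vector (axis times angle).
In Python, from rig import bot gives the robot as it stands.
- The arm moves only by the shell command python3 -m handwheel 'ROWS' [OPENING] [FORCE]. ROWS is JSON, a list of rows, each a list of 4 numbers: the shift along the world's x, y, z in cm, then the turn about the world's z in degrees. A call has 1 to 8 rows; each row shifts and turns the commanded pose from where the row before left it; what a row does not reach is not made up. A row lasts 1/12 s, in which the tool goes at most 41.7 mm and 7.16 degrees, less where a joint would pass 70% of its speed; a pose out of reach is approached as far as the arm can. A call is refused whole if a number of a shift passes 4.17 or a number of a turn 7.16, either way. A call with a gripper value outside its range is refused whole. OPENING is the opening, from 0 (shut) to 1 (fully open), set as the call begins (- or left out, the last holds). The fingers move at their own pace and stop on an object; FORCE is the grip in N (left out, the last holds). Time passes only in rows, so rows that do not move let the fingers close. It gives the time, the measured TCP pose, the force and the opening at its end, in the units of the state.
- bot.read_state(): the state, without advancing time (a new reading comes with each control period).
- bot.get_image(name): name is "scene" or "side" or "wrist"; returns a dict with "color" (420x560x3 uint8, red, green, blue), "camera_matrix" (3x3 intrinsics, pixels), "rvec" (rotation vector, rad) and "tvec" (3), from world to camera coordinates, as OpenCV has them. Camera axes: x right, y down, z forward; pixel columns grow to the right and rows downward; lengths in mm; the calibration is good to about 2 mm. A picture is of the moment at which its call begins. There is no depth.
- bot.sign_off(): hands the job in, once; it reports no verdict.
The state is a dict: "time": time; "q": joint angles; "qvel": joint speeds; "joint_efforts": joint torques, N m; "eef_pos": TCP position; "orientation": TCP orientation; "wrist_force": force on the tool from outside, world axes, zero at the start; "wrist_torque": the same for the moment, N m; "grip_width": finger opening in mm.
Only numpy, scipy, OpenCV 4.12 (cv2) and the standard library are available. Lean on these libraries where they do the work, as an engineer would, in place of code of your own. Each camera call takes 0.05 s, during which the arm holds its last target.

TASK

Proof-test the glued bow handle on the test bracket: take the blue-capped pull gauge from its stand, hook it over the handle and pull straight out from the plate until the rim of the gauge's housing stands in the green band of its rod, hold it there for a good second, and never pull into the red. Ease the spring back gently without letting it snap, unhook, and set the gauge gently back in its own stand as it lay before, leaving the spare gauge and the rest of the bench as they are.

Things in the scene. Friction and masses are not known exactly. Their poses are not given: they have to be found in the camera images.
- gauge_center (a point): Housing centre of the gauge to use (blue end caps): grey bar 140 long x 32 wide x 28 high, black rubber sleeve on its middle 56; loose, about 0.25 kg. x runs along it to the hook, z up out of its top. In its stand this point is 60 above the bench; grip across the 32 from above here (saddles leave 82 mm clear). A thin ring trails to 105 behind this point.
- gauge_rod (a joint): How far the white rod (16 dia, on the housing's centre line) is drawn out, in m: 0 home, stop at 0.080. Spring force in N about 0.4 + 140 x value, lightly damped. Black rings every 10 mm. The green band is at the housing's front rim from 0.050 to 0.066 (7.4 to 9.7 N); beyond 0.066 the red comes out.
- gauge_hook (a point): Where a bar sits in the hook when pulled, on the centre line; moves with the rod; 126 mm ahead of gauge_center when home, same axes. Bent from 6 mm bar, open below: arch's underside 19 above the centre line; straight leg's centre 8 ahead of this point, reaching 20 below the centre line; free space under the arch from 27 behind this point to 5 ahead of it.
- handle_mid (a point): Middle of the grip bar of the steel bow handle glued to the green plate of the fixed test bracket: bar 10 dia, straight for 76 mm along y, level, 125 above the bench. x points squarely into the plate, z up. Plate face 40 beyond the bar's centre (35 free between); handle legs at y +-48. To pull straight, the gauge's x points along this x.
- gauge_stand: Stand of the blue-capped gauge, fixed: base 150 x 90 x 8, saddles at x +-47 (12 thick) with flared cheeks to 63 high; origin on the bench under its middle, x towards the gauge's hook end. At rest the gauge's centre is 60 above this origin, housing on the saddle floors 46 above the bench. Notch about 36 wide at the floor, 56 at the top.
- spare_gauge_center (a point): Centre of the spare, stiffer gauge: same size and shape but with orange end caps and no green band, lying loose in a stand of the same kind. Leave it alone.
- petri_dishes: Stack of two clear petri dishes, 92 dia, 32 high, between the stands and the bracket; origin under its middle. Leave alone.
- slide_box: Blue and white microscope-slide box 87 x 102 x 35; origin under its middle. Leave alone.
- glue_bottle: White glue bottle with red cap, 42 dia, 105 high; origin under its middle. Leave alone.
- tube_rack: Orange rack 75 x 200 with glass tubes up to 121 high; origin under its middle. Leave alone.
- beaker: Glass beaker 74 dia, 85 high; origin under its middle. Leave alone.
- marker_pen: Black and red marker pen lying, 133 long, 16 dia; origin under its middle. Leave alone.
- check_weight: Brass weight 44 dia, 45 high, 0.5 kg; origin under its middle. Leave alone.
- test_bracket: The bracket, fixed: aluminium base 150 x 170 x 14 with an upright plate, top at 180 mm. Origin on the bench below handle_mid, same axes; the base runs from x -30 to +120. Open above, and in front of the handle.
Not all that is in view belongs to the job. Leave any pink look-alike of the gauge_stand alone.

How it is judged (in metres and radians):
On the way:
1. with the gauge hooked on the handle and in line with its plate's normal (within 0.2 rad), the rod is drawn out into the green band (0.050 to 0.066 m) and held there for a second (value of joint gauge_rod between 0.05 and 0.066 m and contact force between gauge and test_bracket above 4 N and x of gauge_hook in the frame of handle_mid between -0.02 and 0.02 m and x of gauge_center in the frame of handle_mid below -0.1 m and angle between the x axis of gauge_center and the x axis of handle_mid, either way round below 0.2 rad), for 1 s.
At the end, for the whole second after the job is handed in: The blue-capped gauge rests still and released in its own stand, upright and hook towards the same end as before (centre within 25 mm along and 8 mm across the stand, height within 5 mm, within 0.1 rad), its rod home (under 3 mm) (x of gauge_center in the frame of gauge_stand between -0.025 and 0.025 m and y of gauge_center in the frame of gauge_stand between -0.008 and 0.008 m and z of gauge_center in the frame of gauge_stand between 0.055 and 0.065 m and x of gauge_hook in the frame of gauge_stand above 0.08 m and angle between gauge_center's own z axis and vertical below 0.1 rad and angle between the x axis of gauge_center and the x axis of gauge_stand, either way round below 0.1 rad and value of joint gauge_rod below 0.003 m and linear speed of gauge below 0.02 m/s); the robot touches nothing.
It fails at once if the gauge is pulled past the green band, more than 2 mm into the red (value of joint gauge_rod above 0.068 m).
It fails at once if the spring snaps back (rod running home faster than 0.3 m/s) (velocity of joint gauge_rod below -0.3 m/s).
It fails at once if the gauge is dropped: let go with its centre more than 75 mm above the bench (15 mm above its place in the stand), or fallen onto the bench ((contact force between the fingers and gauge below 0.05 N and height (world z) of gauge_center above 0.075 m) or height (world z) of gauge_center below 0.04 m).
It fails at once if the spare gauge is moved by more than 15 mm (distance of spare_gauge_center from where it was at the start of the episode above 0.015 m).
It fails at once if something else on the bench is moved by more than 20 mm (distance of any of petri_dishes, slide_box, glue_bottle, tube_rack, beaker, marker_pen, check_weight from where it was at the start of the episode above 0.02 m).
It also fails if it takes over 64 s, if anything falls off the work surface, if the arm or the gripper's body presses on something with over 40 N, if the wrist force passes 120 N, or if a joint passes its speed limit or range.

## Working session

There is one attempt and no reset: what is moved stays moved. The work goes in short steps, Python scripts to look and compute and a shell command to move; the robot and the scene stay as the last step left them, time stands still between calls to the robot, and variables do not carry over. Pictures are saved under pics/ and viewed, and the job is handed in when it is done.

```bash
ls; mkdir -p pics; cat > h.py <<'E'
import numpy as np, cv2
from rig import bot
def snap(n,f):
    d=bot.get_image(n); cv2.imwrite(f'pics/{f}.png',d['color'][:,:,::-1]); np.savez(f'pics/{f}.npz',**{k:np.array(v) for k,v in d.items()}); return d
def load(f): return dict(np.load(f'pics/{f}.npz'))
def ray(d,u,v):
    R,_=cv2.Rodrigues(np.float64(d['rvec'])); K=np.array(d['camera_matrix']); t=np.float64(d['tvec']).ravel()
    return -R.T@t, R.T@np.linalg.inv(K)@np.array([u,v,1.])
def plane(d,u,v,z):
    c,r=ray(d,u,v); return c+r*(z-c[2])/r[2]
def proj(d,P):
    return cv2.projectPoints(np.float64(P).reshape(-1,1,3),np.float64(d['rvec']),np.float64(d['tvec']),np.float64(d['camera_matrix']),None)[0].reshape(-1,2)
def tri(d1,p1,d2,p2):
    c1,r1=ray(d1,*p1);c2,r2=ray(d2,*p2)
    s=np.linalg.lstsq(np.c_[r1,-r2],c2-c1,rcond=None)[0]
    a,b=c1+r1*s[0],c2+r2*s[1]; return (a+b)/2,np.linalg.norm(a-b)
E
python3 - <<'E'
from h import *
for n in ("scene","side","wrist"):
    d=snap(n,n+"0"); print(n,ray(d,280,210))
print(bot.read_state())
E
```

```text
pics
scene (array([1249.90482806, -367.50252854,  765.71386848]), array([-0.69099446,  0.29994191, -0.65797806]))
side (array([-137.18729787,  799.30759507, 1096.26391339]), array([ 0.4662982 , -0.58382838, -0.66462951]))
wrist (array([600.19012531,  69.8995735 , 374.58675843]), array([-0.00383474, -0.27166018, -0.96239556]))
{'time': 0.15, 'q': array([ 1.73897522e-05,  3.14057183e-01, -4.78621897e-02,  1.21021610e+00,
        6.03093407e-05,  1.57079490e+00]), 'qvel': array([-0.00169544, -0.0004254 ,  0.00193376, -0.00105634, -0.00033043,
       -0.00191907]), 'joint_efforts': array([-1.47968080e-04, -5.40045226e+01,  3.40059292e+01,  1.33731824e-02,
        2.28346818e-05,  3.50972789e-05]), 'eef_pos': array([5.99540943e+02, 3.03822293e-02, 2.30630866e+02]), 'orientation': array([-3.14153165e+00, -2.94977306e-05,  2.10348304e-03]), 'wrist_force': array([-0.08521636,  0.25168585,  0.16127206]), 'wrist_torque': array([ 0.00666179, -0.06787883,  0.01769942]), 'grip_width': 85.60269601509943}
```

View pics/scene0.png

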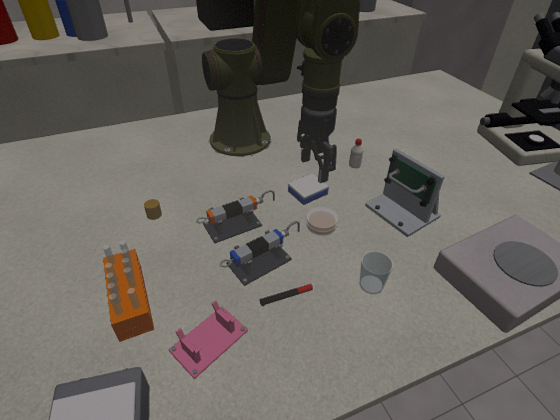

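View pics/side0.png

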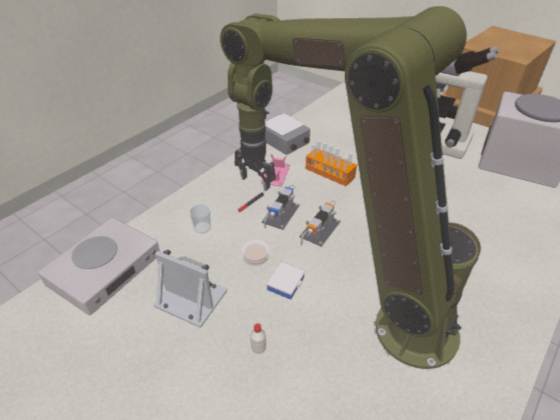

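View pics/wrist0.png

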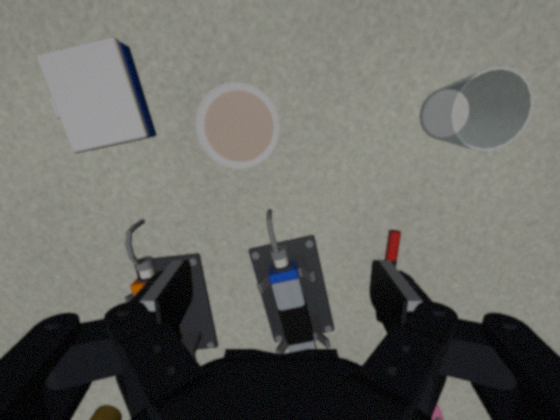

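```bash
python3 - <<'E'
from h import *
d=load("scene0");c=d['color'][:,:,::-1]
cv2.imwrite('pics/c1.png',cv2.resize(c[185:290,185:315],None,fx=6,fy=5.7,interpolation=cv2.INTER_CUBIC))
cv2.imwrite('pics/c2.png',cv2.resize(c[140:240,360:450],None,fx=6,fy=6,interpolation=cv2.INTER_CUBIC))
s=load("side0")['color'][:,:,::-1]
cv2.imwrite('pics/c3.png',cv2.resize(s[170:330,140:350],None,fx=3.7,fy=3.7,interpolation=cv2.INTER_CUBIC))
E
```

```text
(no output)
```

View pics/c1.png

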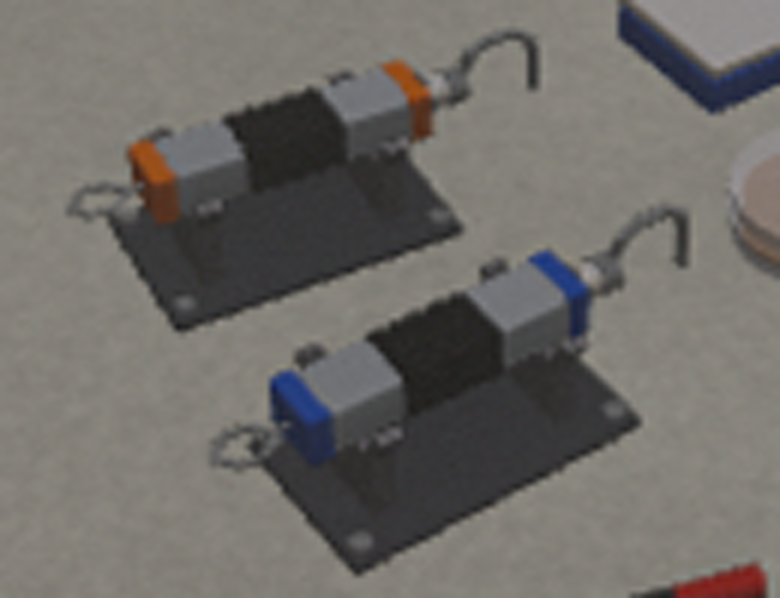

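View pics/c2.png

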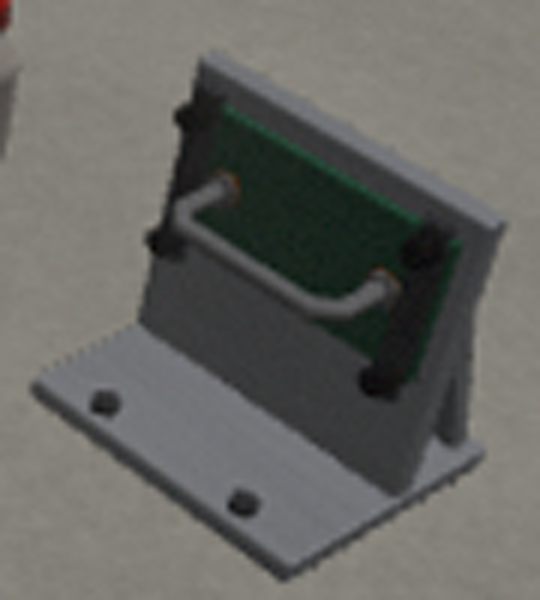

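View pics/c3.png

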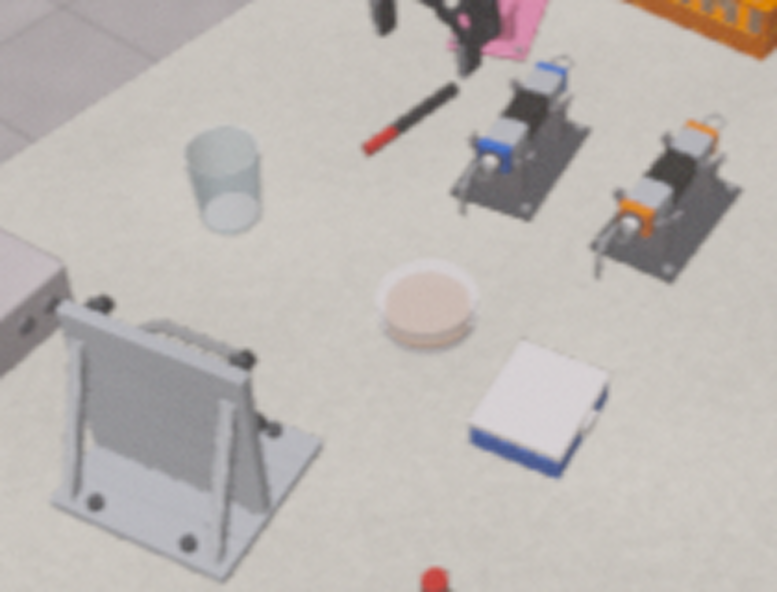

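```bash
python3 - <<'E'
from h import *
d=load("scene0"); s=load("side0")
f=lambda x,y:(185+x/6,185+y/5.7)
g=lambda x,y:(360+x/6,140+y/6)
q=lambda x,y:(140+x/3.7,170+y/3.7)
S=[plane(d,*f(*p),8)[:2] for p in [(358,568),(638,418),(265,455)]]
print("stand corners",S, "ctr",(S[1]+S[2])/2, "yaw",np.degrees(np.arctan2(*(S[1]-S[0])[::-1])),np.linalg.norm(S[1]-S[0]),np.linalg.norm(S[2]-S[0]))
B=[plane(d,*g(*p),14)[:2] for p in [(30,385),(285,568),(485,452)]]
print("base",B,np.linalg.norm(B[1]-B[0]),np.linalg.norm(B[2]-B[1]))
y=B[0]-B[1]; print("bracket y",np.degrees(np.arctan2(y[1],y[0])))
x=B[2]-B[1]; print("bracket x",np.degrees(np.arctan2(x[1],x[0])))
e=[plane(d,*g(*p),125)[:2] for p in [(192,228),(312,300)]]
print("bar",e,np.linalg.norm(e[0]-e[1]),sum(e)/2); v=e[0]-e[1]; print(np.degrees(np.arctan2(v[1],v[0])))
T=[plane(s,*q(*p),180)[:2] for p in [(60,312),(245,380)]]
print("plate top side",T)
T=[plane(d,*g(*p),180)[:2] for p in [(208,55),(503,225)]]
print("plate top scene",T)
# blue
for n in("scene0","side0","wrist0"):
    D=load(n);c=cv2.cvtColor(D['color'],cv2.COLOR_RGB2HSV)
    m=cv2.inRange(c,(105,120,60),(125,255,255))
    k,l,st,ce=cv2.connectedComponentsWithStats(m)
    for i in range(1,k):
        if st[i,4]>8: print(n,st[i],ce[i],plane(D,*ce[i],66))
E
```

```text
stand corners [array([ 679.13306226, -211.55840159]), array([644.33423902, -69.79724527]), array([ 603.61000009, -228.17136594])] ctr [ 623.97211955 -148.9843056 ] yaw 103.79197354826901 145.96980352251026 77.32867193636453
base [array([533.69288314, 228.05509798]), array([692.48632397, 266.49387156]), array([663.10685251, 410.14977271])] 163.37960755676204 146.62936704712837
bracket y -166.39229755767576
bracket x 101.55833528700757
bar [array([569.38601101, 275.40011636]), array([636.55916509, 293.36103387])] 69.53292160385287 [602.97258805 284.38057511]
-165.03030501698876
plate top side [array([662.8583446 , 360.19186532]), array([503.12361268, 319.43035077])]
plate top scene [array([512.86561283, 311.86425193]), array([677.11480422, 348.41875655])]
scene0 [57  0  9  6 18] [62.27777778  1.11111111] [-2327.1625978   -643.61917321    66.        ]
scene0 [65 15  9 20 48] [69.60416667 23.41666667] [-1666.74454501  -591.88723427    66.        ]
scene0 [320 189   8   5  14] [323.71428571 191.21428571] [485.71031698 105.17892415  66.        ]
scene0 [303 193  16   8  22] [310.27272727 196.59090909] [493.46597468  56.70891165  66.        ]
scene0 [273 229  10  15  50] [278.5  234.74] [603.81223821 -90.20491186  66.        ]
scene0 [230 250  10  11  51] [234.47058824 254.76470588] [ 627.10956134 -217.32466279   66.        ]
side0 [270 208   8   5  21] [273.57142857 209.61904762] [604.77136506 -93.1317846   66.        ]
wrist0 [120  43  30  93 191] [134.41361257  86.80628272] [459.81730461 105.29653545  66.        ]
wrist0 [268 260  31  24 388] [283.21907216 274.03608247] [602.52947639 -92.91785103  66.        ]
```

Candidates: blue-capped gauge at scene (260,247), orange-capped at (233,208), and an empty pink stand at (208,338). The blue-capped one in the dark stand is the one meant, and the enlarged crop confirms it (caps at crop (560,290) and (300,415)). Next I'll take close-up looks with the wrist camera, handle first.

```bash
python3 -m handwheel '[[0,4,1,4],[0,4,1,4],[0,4,1,4],[0,4,0,0],[0,2,0,0],[0,0,0,0],[0,0,0,0]]' && python3 - <<'E'
from h import *
snap("wrist","w1")
E
```

```text
time: 0.73
eef_pos: [599.6, 181.1, 260.8]
orientation: [3.123, 0.332, -0.001]
wrist_force: [0.1, -0.5, -0.4]
grip_width: 85.5
```

View pics/w1.png

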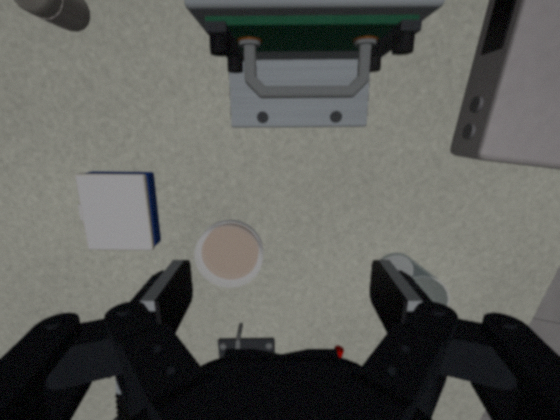

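```bash
python3 -m handwheel '[[0,-4,0,0],[0,-4,0,0],[0,-4,0,0],[0,-4,0,0],[0,-4,0,0],[0,-4,0,0],[0,-4,0,0],[0.2,-4,0,0]]' ; python3 -m handwheel '[[0.5,-4,0,0],[0.8,-3,0,0],[0,0,0,0],[0,0,0,0],[0,0,0,0]]' && python3 - <<'E'
from h import *
snap("wrist","w2")
E
```

```text
time: 1.45
eef_pos: [600.5, -143.6, 261.4]
orientation: [3.125, 0.325, -0.001]
wrist_force: [1.0, -0.9, -0.4]
grip_width: 85.7
time: 1.87
eef_pos: [614.1, -210.9, 261.0]
orientation: [-3.124, -0.325, 0.001]
wrist_force: [1.1, 0.2, -1.5]
grip_width: 85.4
```

View pics/w2.png

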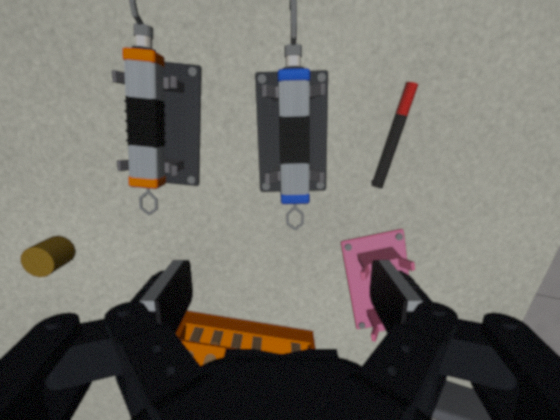

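w1 shows the handle bar from about (262,92) to (353,90) in front of the plate. w2 shows the blue gauge with its caps at (294,74) and (295,197), its stand around it, the spare on the left and the pink stand at lower right.

```bash
python3 - <<'E'
from h import *
D=load("w2");c=cv2.cvtColor(D['color'],cv2.COLOR_RGB2HSV)
m=cv2.inRange(c,(105,120,50),(125,255,255))
k,l,st,ce=cv2.connectedComponentsWithStats(m)
P=[]
for i in range(1,k):
    if st[i,4]>50: print(st[i],ce[i]);P.append(plane(D,*ce[i],70))
P=sorted(P,key=lambda p:p[1]); v=P[1]-P[0]
print(P,"mid",(P[0]+P[1])/2,"len",np.linalg.norm(v),"yaw",np.degrees(np.arctan2(v[1],v[0])))
C=np.array([plane(D,*p,8)[:2] for p in [(256,72),(327,71),(327,190),(261,191)]])
print("stand base",C,C.mean(0)); v=C[:2].mean(0)-C[2:].mean(0);print(np.degrees(np.arctan2(v[1],v[0])),np.linalg.norm(v))
w=load("w1")
cv2.imwrite('pics/c4.png',cv2.resize(w['color'][0:140,180:450,::-1],None,fx=2.9,fy=2.9,interpolation=cv2.INTER_CUBIC))
cv2.imwrite('pics/c5.png',cv2.resize(D['color'][0:240,230:350,::-1],None,fx=2.5,fy=2.5,interpolation=cv2.INTER_CUBIC))
E
```

```text
[277  68  34  13 378] [293.4021164  73.8994709]
[281 194  28  10 231] [294.47619048 198.64935065]
[array([ 632.15080025, -218.4029148 ,   70.        ]), array([602.40639897, -90.08850045,  70.        ])] mid [ 617.27859961 -154.24570763   70.        ] len 131.71681113608497 yaw 103.05115134324414
stand base [[ 557.84789943  -87.6414862 ]
 [ 642.01285844  -68.85134364]
 [ 678.3618482  -211.72259622]
 [ 591.49506837 -231.36826361]] [ 617.42941861 -149.89592242]
103.7247344653185 147.51092588792363
```

View pics/c4.png

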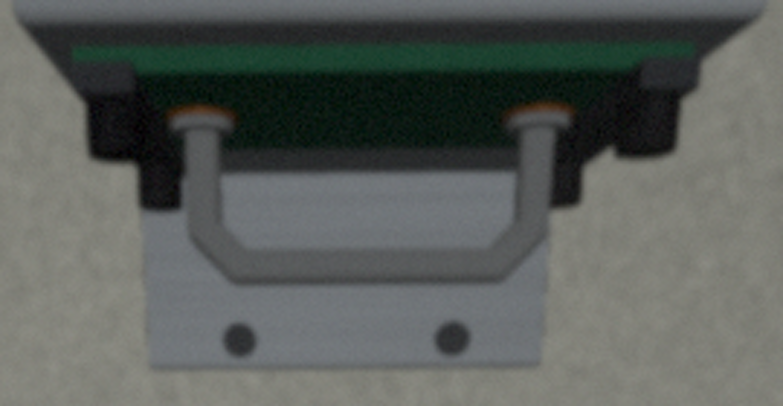

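View pics/c5.png

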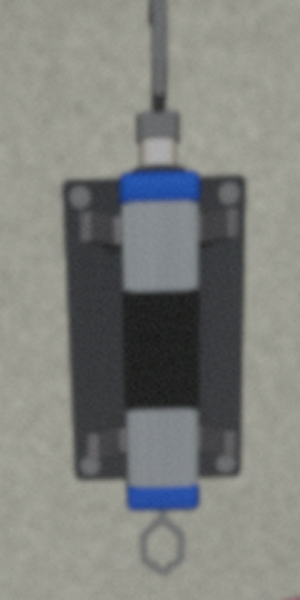

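```bash
python3 - <<'E'
from h import *
D=load("w2"); w=load("w1")
print("sleeve",plane(D,294.2,139.6,74))
for v in (350/2.5,):pass
a=plane(D,230+158/2.5,100,74);b=plane(D,230+163/2.5,180,74);print(np.degrees(np.arctan2(*(b-a)[:2][::-1])))
g=lambda x,y:(180+x/2.9,y/2.9)
e=[plane(w,*g(*p),125)[:2] for p in [(240,266),(500,264)]]
print("bar",e,sum(e)/2,np.linalg.norm(e[1]-e[0])); v=e[1]-e[0];print("handle x yaw",np.degrees(np.arctan2(v[1],v[0]))+90)
e=[plane(w,*g(*p),125)[:2] for p in [(203,190),(535,190)]];print("legs mid",sum(e)/2,np.linalg.norm(e[1]-e[0]))
e=[plane(w,*g(*p),14)[:2] for p in [(150,366),(542,362)]];v=e[1]-e[0];print("base edge",e,sum(e)/2,np.degrees(np.arctan2(v[1],v[0]))+90)
s=load("scene0"); # cross check bar triangulation
ps=(360+252/6,140+264/6)
print(tri(w,g(370,265),s,ps))
print(bot.read_state()['eef_pos'],cv2.Rodrigues(bot.read_state()['orientation'])[0])
E
```

```text
sleeve [ 617.28969241 -153.92289829   74.        ]
-75.9736662296591
bar [array([564.1682786 , 273.45386737]), array([640.31657239, 290.35446962])] [602.2424255 281.9041685] 78.00123719262739
handle x yaw 102.51357681528884
legs mid [597.15747938 301.83429501] 97.45599182021766
base edge [array([525.48009175, 235.20429067]), array([690.58587483, 272.31921565])] [608.03298329 253.76175316] 102.66919358263011
(array([603.17588699, 282.99048307, 125.28180939]), np.float64(2.887405169599874))
[ 614.26614307 -210.02342205  261.20115148] [[ 9.78295304e-01  2.07214700e-01 -6.05254697e-04]
 [ 2.07214978e-01 -9.78295334e-01  4.39202917e-04]
 [-5.01108545e-04 -5.55087990e-04 -9.99999720e-01]]
```

```bash
python3 -m handwheel '[[0.25,2.8,-4,1],[0,2.8,-4,0],[0,0,-4,0],[0,0,-4,0],[0,0,0,0],[0,0,0,0],[0,0,0,0]]' 1 60 && python3 - <<'E'
from h import *
snap("wrist","w3");snap("scene","s3")
print(bot.read_state()['eef_pos'])
d=cv2.imread('pics/s3.png')[180:300,180:320]; cv2.imwrite('pics/s3c.png',cv2.resize(d,None,fx=5,fy=5))
E
```

```text
time: 2.5
eef_pos: [618.3, -161.9, 115.4]
orientation: [3.12, 0.357, 0.003]
wrist_force: [-0.0, -0.1, 0.5]
grip_width: 85.7
[ 619.41948414 -162.71385261  116.56853936]
```

View pics/w3.png

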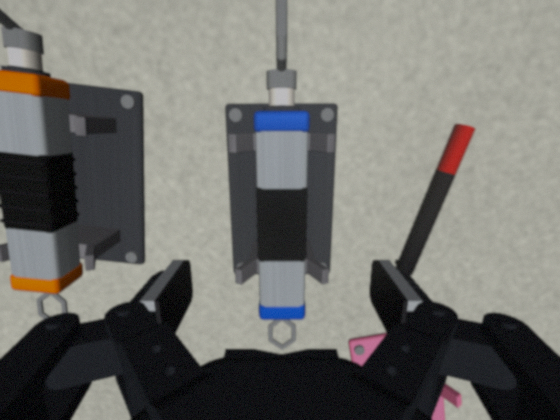

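View pics/s3c.png

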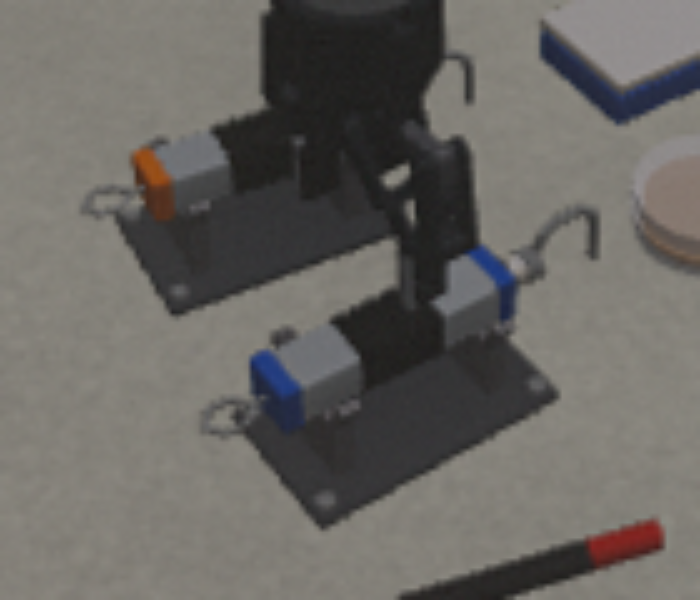

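```bash
python3 - <<'E'
from h import *
D=load("w3")
print(plane(D,281.8,224,74), plane(D,282,122,74),plane(D,282,312,74))
a=plane(D,282,122,74)-plane(D,282,312,74);print(np.degrees(np.arctan2(a[1],a[0])))
for i in range(3): print(bot.read_state()['eef_pos'])
E
```

```text
[ 617.70420159 -153.9762493    74.        ] [603.42632277 -91.9497127   74.        ] [ 632.76173223 -218.20792433   74.        ]
103.08028353988718
[ 619.41948414 -162.71385261  116.56853936]
[ 619.41948414 -162.71385261  116.56853936]
[ 619.41948414 -162.71385261  116.56853936]
```

```bash
python3 -m handwheel '[[-0.1,0.8,-1.8,0],[0,0,-2,0],[0,0,-2,0],[0,0,-2,0],[0,0,0,0],[0,0,0,0],[0,0,0,0]]' 1 60 ; python3 -m handwheel '[[0,0,0,0],[0,0,0,0],[0,0,0,0],[0,0,0,0],[0,0,0,0],[0,0,0,0],[0,0,0,0],[0,0,0,0]]' 0 60;python3 -m handwheel '[[0,0,0,0],[0,0,0,0],[0,0,0,0],[0,0,0,0]]' 0 60; python3 - <<'E'
from h import *
snap("wrist","w4");snap("scene","s4")
d=cv2.imread('pics/s4.png')[180:300,180:320]; cv2.imwrite('pics/s4c.png',cv2.resize(d,None,fx=5,fy=5))
E
```

```text
time: 3.18
eef_pos: [617.9, -154.8, 37.5]
orientation: [3.12, 0.355, 0.005]
wrist_force: [-0.0, 0.5, 0.3]
grip_width: 85.3
time: 3.85
eef_pos: [616.6, -154.3, 35.8]
orientation: [3.121, 0.356, 0.002]
wrist_force: [-0.7, 0.2, 5.7]
grip_width: 31.3
time: 4.18
eef_pos: [616.6, -154.3, 35.8]
orientation: [3.121, 0.356, 0.002]
wrist_force: [-0.0, 1.5, 6.1]
grip_width: 31.2
```

View pics/w4.png

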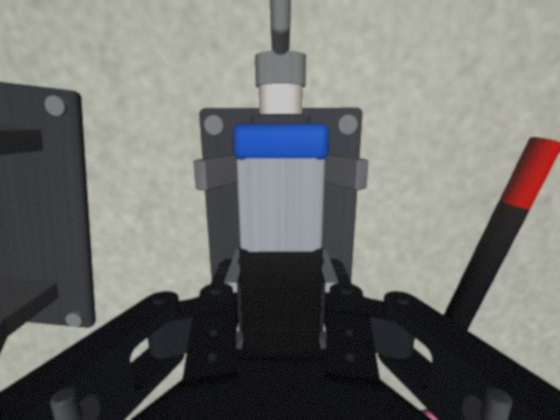

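View pics/s4c.png

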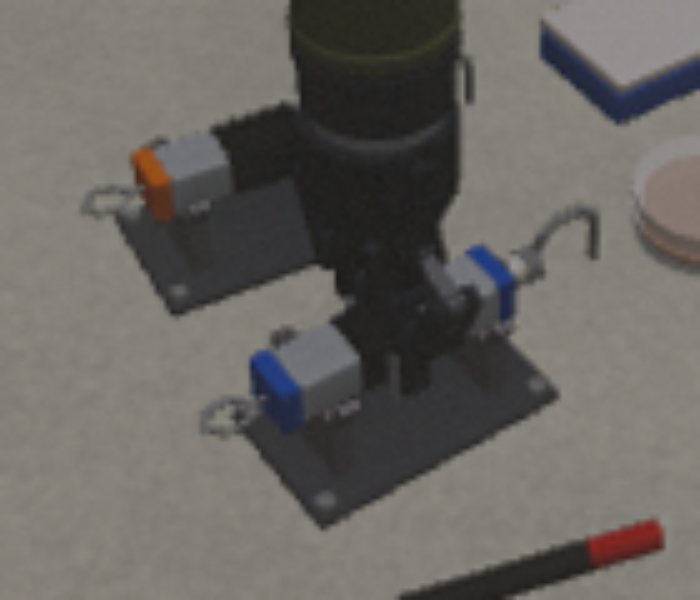

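```bash
python3 -m handwheel '[[0,0,0.5,0],[0,0,1,0],[0,0,1.5,0],[0,0,2,0],[0,0,2,0],[0,0,2,0],[0,0,1.5,0],[0,0,0.5,0]]' ; python3 -m handwheel '[[0,1,0,0],[0,2,0,0],[0.2,3,0,0],[0.2,3,0,0],[0.2,3,0,0],[0.2,3,0,0],[0.2,3,0,0],[0.2,3,0,0]]'; python3 -m handwheel '[[0.2,3,0,0],[0.1,3,0,0],[0,2,0,0],[0,1,0,0],[0,0.4,0,0],[0,0,0,0],[0,0,0,0],[0,0,0,0]]'; python3 - <<'E'
from h import *
snap("wrist","w5");snap("scene","s5");snap("side","d5")
d=cv2.imread('pics/s5.png')[130:250,300:440]; cv2.imwrite('pics/s5c.png',cv2.resize(d,None,fx=5,fy=5))
E
```

```text
time: 4.95
eef_pos: [617.4, -154.6, 148.2]
orientation: [3.12, 0.355, 0.005]
wrist_force: [1.1, -0.7, -2.5]
grip_width: 31.2
time: 5.62
eef_pos: [626.6, 57.8, 143.4]
orientation: [-3.121, -0.356, 0.004]
wrist_force: [-0.6, -0.3, -2.9]
grip_width: 31.6
time: 6.28
eef_pos: [631.0, 148.4, 144.8]
orientation: [3.121, 0.353, -0.001]
wrist_force: [0.5, -0.2, -2.3]
grip_width: 31.3
```

View pics/w5.png

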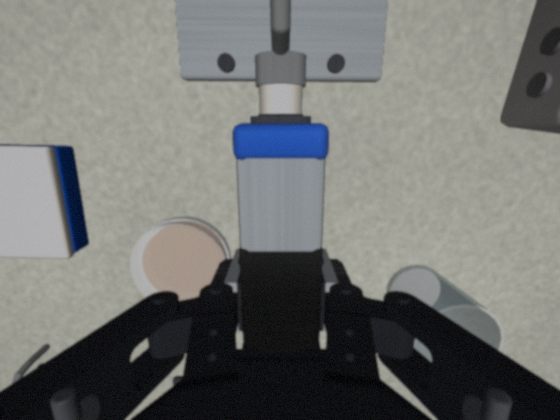

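View pics/s5c.png

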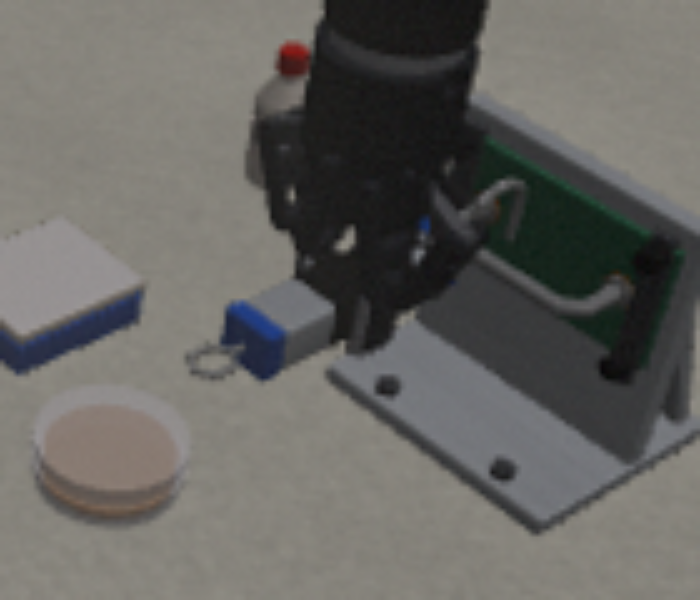

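View pics/d5.png

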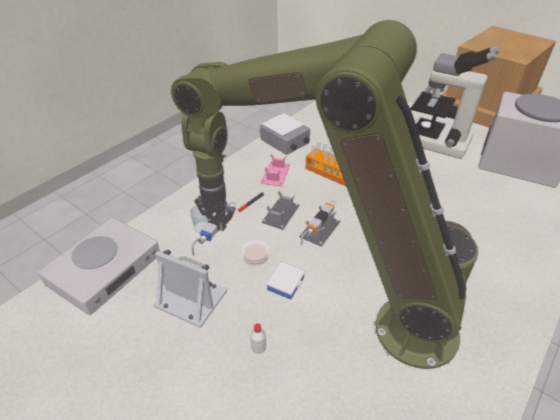

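```bash
python3 -m handwheel '[[-0.25,1.1,0,0],[-0.25,1.1,0,0],[0,0,0,0],[0,0,0,0],[0,0,0,0]]'; python3 - <<'E'
from h import *
d5=load("s5");print("leg tip pred s5",proj(d5,[600.6,278.7,148.5]),"seen",(402.6,178))
d=snap("scene","s6");snap("wrist","w6")
c=cv2.imread('pics/s6.png')[140:220,370:450]; cv2.imwrite('pics/s6c.png',cv2.resize(c,None,fx=7,fy=7,interpolation=cv2.INTER_CUBIC))
p=bot.read_state()['eef_pos'];print(p)
E
```

```text
time: 6.85
eef_pos: [626.0, 172.1, 145.1]
orientation: [3.121, 0.357, 0.0]
wrist_force: [-0.6, -0.1, -3.5]
grip_width: 31.4
leg tip pred s5 [[401.43830018 177.08701193]] seen (402.6, 178)
[626.12476567 171.75218645 145.06338752]
```

View pics/s6c.png

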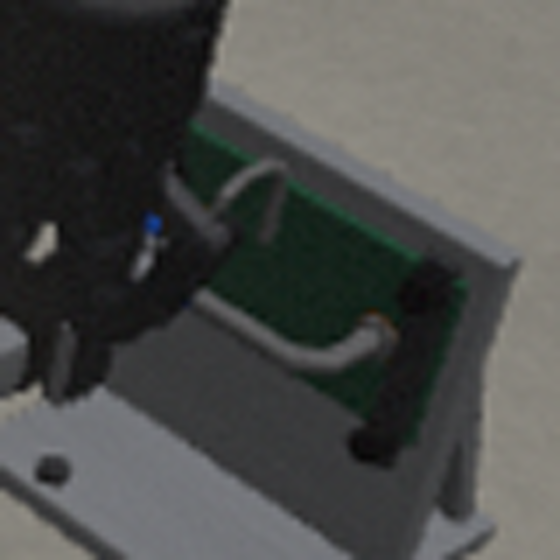

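View pics/w6.png

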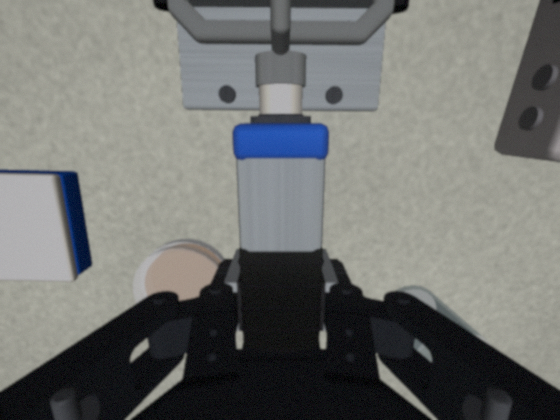

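```bash
python3 - <<'E'
from h import *
d=load("w6"); a=plane(d,225,34,125);b=plane(d,340,34,125);print(a,b)
p=np.array([626.1,171.9]);t=np.radians(102.9);x=np.array([np.cos(t),np.sin(t)]);print("bar ahead of centre",((a+b)[:2]/2-p)@x, "lat",((a+b)[:2]/2-p)@[-x[1],x[0]])
E
```

```text
[574.85265381 275.49328763 125.        ] [629.38065442 288.07366783 125.        ]
bar ahead of centre 112.46443472628755 lat -1.1534642754464737
```

```bash
python3 -m handwheel '[[0,0,-0.7,0],[0,0,-0.7,0],[0,0,-0.7,0],[0,0,-0.7,0],[0,0,0,0]]'; python3 -m handwheel '[[0,0,-0.5,0],[0,0,-0.5,0],[0,0,-0.5,0],[0,0,0,0],[0,0,0,0]]'; python3 - <<'E'
from h import *
d=snap("scene","s7");snap("wrist","w7")
c=cv2.imread('pics/s7.png')[140:220,370:450]; cv2.imwrite('pics/s7c.png',cv2.resize(c,None,fx=7,fy=7,interpolation=cv2.INTER_CUBIC))
E
```

```text
time: 7.37
eef_pos: [624.7, 171.2, 114.6]
orientation: [3.121, 0.355, -0.005]
wrist_force: [-1.3, -0.3, -2.8]
grip_width: 31.5
time: 7.78
eef_pos: [625.9, 171.7, 101.7]
orientation: [3.121, 0.356, -0.001]
wrist_force: [0.7, 0.0, -2.0]
grip_width: 31.3
```

View pics/s7c.png

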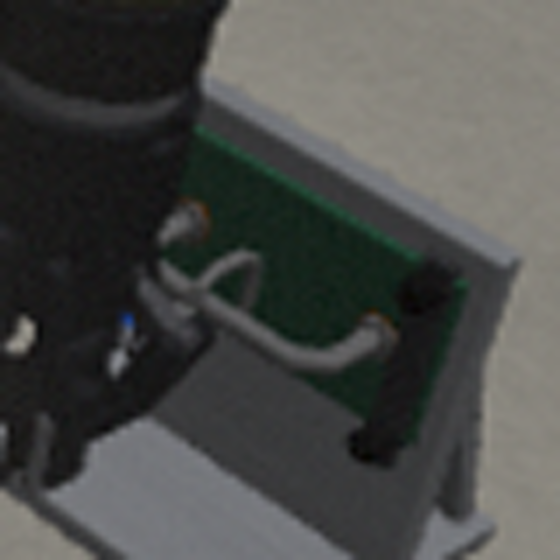

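View pics/w7.png

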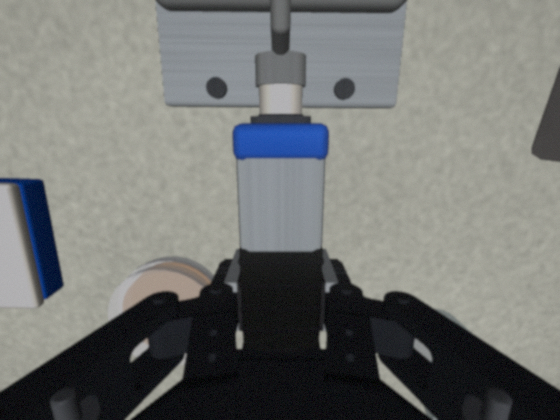

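```bash
python3 -m handwheel '[[0.11,-0.49,0,0],[0.11,-0.49,0,0],[0.11,-0.49,0,0],[0.11,-0.49,0,0],[0.11,-0.49,0,0],[0.11,-0.49,0,0],[0.11,-0.49,0,0],[0.11,-0.49,0,0]]' - 80; python3 -m handwheel '[[0,0,0,0],[0,0,0,0]]'; python3 - <<'E'
from h import *
d=snap("wrist","w8")
print(bot.read_state()['wrist_force'],bot.read_state()['eef_pos'])
E
```

```text
time: 8.55
eef_pos: [635.1, 132.7, 102.2]
orientation: [-3.12, -0.356, -0.001]
wrist_force: [-0.8, 4.5, -1.2]
grip_width: 31.2
time: 8.72
eef_pos: [635.1, 132.7, 102.1]
orientation: [-3.121, -0.355, -0.0]
wrist_force: [-0.8, 3.8, -1.8]
grip_width: 31.2
[ 1.1848784   4.02401516 -2.65891813] [635.03341064 132.85726796 102.15497692]
```

View pics/w8.png

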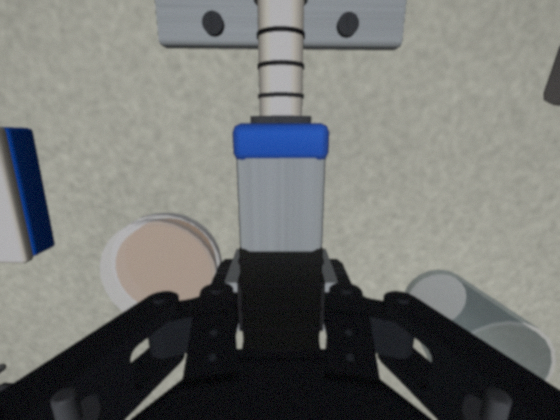

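```bash
python3 -m handwheel '[[0.11,-0.49,0,0],[0.11,-0.49,0,0],[0.11,-0.49,0,0],[0.09,-0.39,0,0],[0.07,-0.29,0,0],[0.04,-0.2,0,0],[0,0,0,0],[0,0,0,0]]'; python3 - <<'E'
from h import *
d=snap("wrist","w9")
print(bot.read_state()['wrist_force'],bot.read_state()['eef_pos'])
E
```

```text
time: 9.43
eef_pos: [640.2, 110.4, 102.1]
orientation: [-3.119, -0.356, -0.0]
wrist_force: [-0.0, 7.0, -2.6]
grip_width: 31.5
[-0.18362807  7.64662233 -3.50736907] [640.19486647 110.52949419 102.10974129]
```

View pics/w9.png

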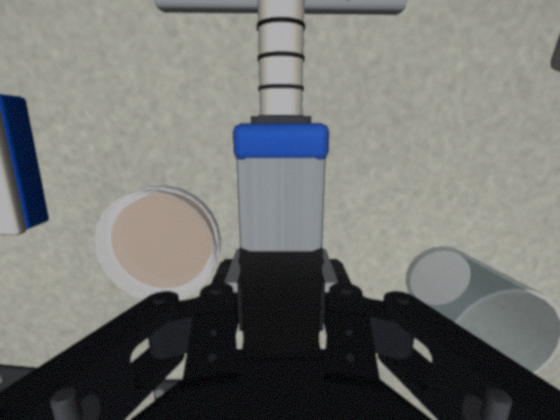

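```bash
python3 -m handwheel '[[0.05,-0.24,0,0],[0.05,-0.24,0,0],[0.04,-0.2,0,0],[0,0,0,0],[0,0,0,0]]'; python3 - <<'E'
from h import *
d=snap("wrist","w10")
print(bot.read_state()['wrist_force'],bot.read_state()['eef_pos'])
E
```

```text
time: 9.9
eef_pos: [641.6, 104.0, 102.1]
orientation: [-3.118, -0.356, -0.0]
wrist_force: [0.7, 8.2, -2.9]
grip_width: 30.9
[-0.17547999  9.26678895 -3.54963293] [641.59268467 104.02353288 102.0830298 ]
```

View pics/w10.png

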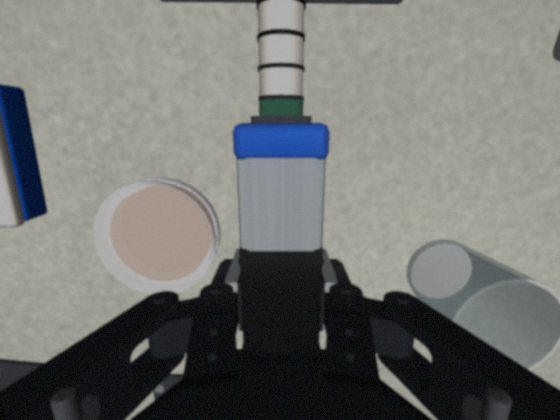

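The green band now stands at the rim (rows 97–117, about 6–7 mm of green, no red), so the rod is at roughly 57 mm. I'll hold it here.

```bash
for i in 1 2 3; do python3 -m handwheel '[[0,0,0,0],[0,0,0,0],[0,0,0,0],[0,0,0,0],[0,0,0,0],[0,0,0,0],[0,0,0,0],[0,0,0,0]]' | grep -E 'time|force|pos'; done; python3 - <<'E'
from h import *
d=snap("wrist","w11")
cv2.imwrite('pics/w11c.png',cv2.resize(d['color'][0:180,200:360,::-1],None,fx=3,fy=3))
E
```

```text
time: 10.62
eef_pos: [641.6, 104.1, 102.1]
wrist_force: [0.7, 8.8, -2.7]
time: 11.28
eef_pos: [641.6, 104.2, 102.1]
wrist_force: [-0.0, 7.7, -2.1]
time: 11.95
eef_pos: [641.6, 104.1, 102.1]
wrist_force: [-0.5, 8.1, -2.5]
```

View pics/w11c.png

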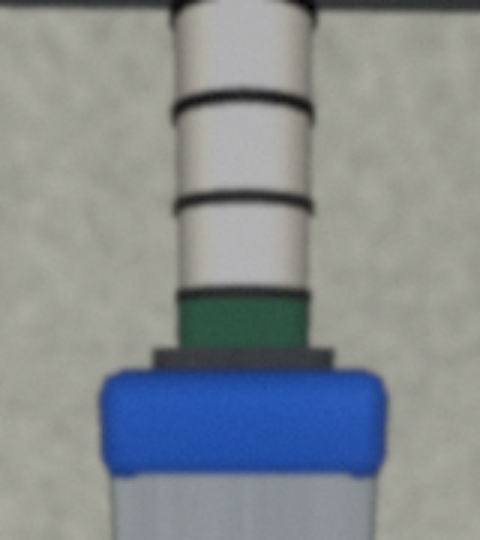

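```bash
python3 -m handwheel '[[-0.06,0.25,0,0],[-0.11,0.49,0,0],[-0.11,0.49,0,0],[-0.11,0.49,0,0],[-0.11,0.49,0,0],[-0.11,0.49,0,0],[-0.11,0.49,0,0],[-0.11,0.49,0,0]]'; python3 -m handwheel '[[-0.11,0.49,0,0],[-0.11,0.49,0,0],[-0.11,0.49,0,0],[-0.11,0.49,0,0],[-0.11,0.49,0,0],[-0.11,0.49,0,0],[0,0,0,0],[0,0,0,0]]'; python3 - <<'E'
from h import *
snap("wrist","w12");snap("scene","s12")
c=cv2.imread('pics/s12.png')[140:220,370:450]; cv2.imwrite('pics/s12c.png',cv2.resize(c,None,fx=7,fy=7,interpolation=cv2.INTER_CUBIC))
E
```

```text
time: 12.67
eef_pos: [633.4, 139.5, 102.2]
orientation: [3.121, 0.356, 0.001]
wrist_force: [0.7, 2.6, -1.2]
grip_width: 31.4
time: 13.33
eef_pos: [626.5, 168.5, 101.9]
orientation: [3.121, 0.356, -0.001]
wrist_force: [-0.2, -0.3, -2.6]
grip_width: 31.0
```

View pics/w12.png

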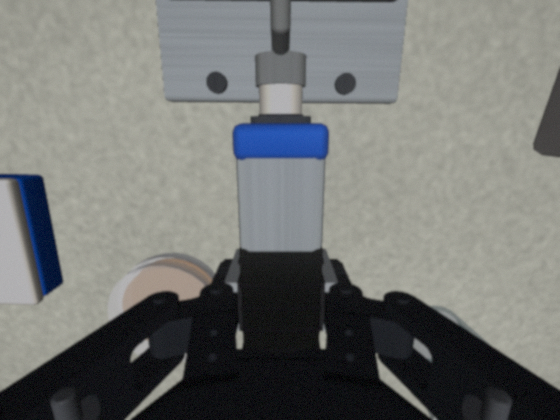

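View pics/s12c.png

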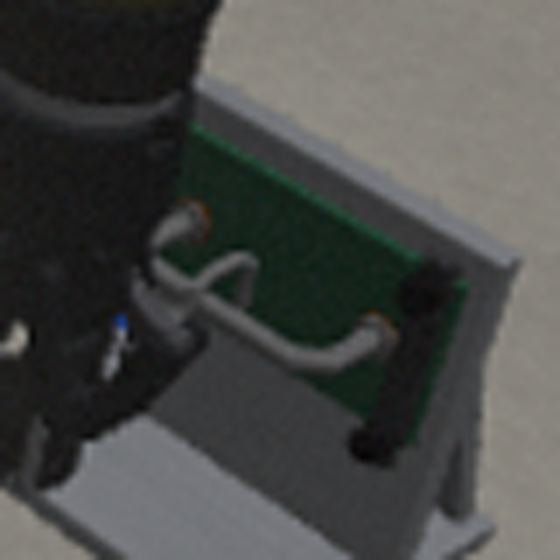

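```bash
python3 -m handwheel '[[-0.07,0.3,0,0],[0,0,0.7,0],[0,0,1,0],[0,0,1,0],[0,0,1,0],[0,0,0.9,0],[0,0,0,0],[0,0,0,0]]'; python3 -m handwheel '[[0,-1,0,0],[0,-2,0,0],[0,-3,0,0],[0,-3,0,0],[0,-3,0,0],[0,-3,0,0],[0,-3,0,0],[-0.1,-3,0,0]]';python3 -m handwheel '[[-0.2,-3,0,0],[-0.2,-3,0,0],[-0.2,-2.5,0,0],[-0.2,-1.5,0,0],[0,-1,0,0],[0,0,0,0],[0,0,0,0],[0,0,0,0]]'; python3 - <<'E'
from h import *
snap("wrist","w13")
E
```

```text
time: 14.1
eef_pos: [626.8, 171.6, 149.3]
orientation: [-3.121, -0.356, -0.003]
wrist_force: [-0.8, -0.2, -3.2]
grip_width: 31.2
time: 14.77
eef_pos: [624.1, -40.7, 147.3]
orientation: [3.121, 0.355, -0.002]
wrist_force: [0.7, 0.2, -1.4]
grip_width: 30.9
time: 15.43
eef_pos: [617.1, -147.3, 147.9]
orientation: [-3.12, -0.357, 0.0]
wrist_force: [-0.0, 0.2, -2.8]
grip_width: 31.0
```

View pics/w13.png

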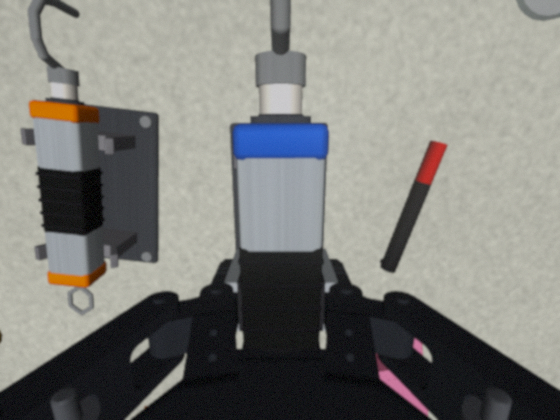

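```bash
python3 -m handwheel '[[-0.1,-0.6,-0.5,0],[0,0,-1.5,0],[0,0,-2,0],[0,0,-2,0],[0,0,-1.5,0],[0,0,-0.5,0],[0,0,0,0],[0,0,0,0]]'; python3 - <<'E'
from h import *
d=snap("wrist","w14");snap("scene","s14")
c=cv2.imread('pics/s14.png')[180:300,180:320]; cv2.imwrite('pics/s14c.png',cv2.resize(c,None,fx=5,fy=5,interpolation=cv2.INTER_CUBIC))
E
```

```text
time: 16.15
eef_pos: [616.2, -154.3, 68.3]
orientation: [3.121, 0.357, 0.0]
wrist_force: [0.3, -0.3, -1.8]
grip_width: 31.2
```

View pics/w14.png

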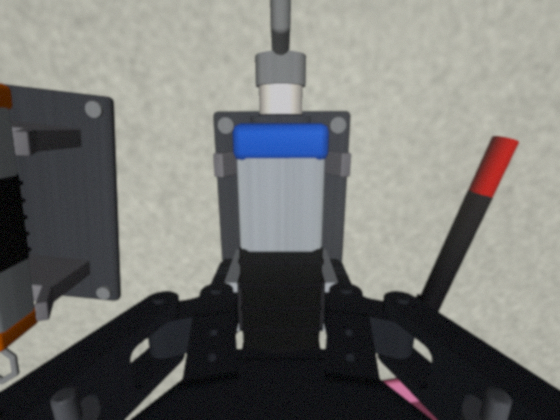

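View pics/s14c.png

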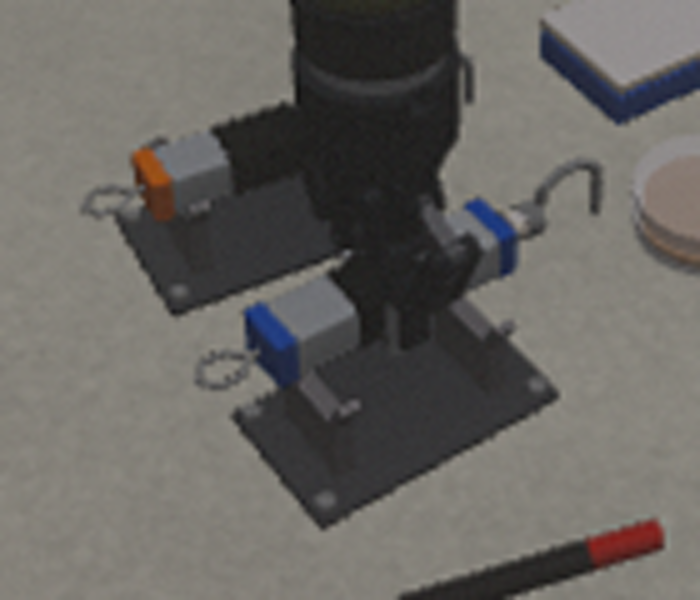

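```bash
python3 -m handwheel '[[0,0,-0.6,0],[0,0,-0.8,0],[0,0,-0.8,0],[0,0,-0.5,0],[0,0,-0.2,0],[0,0,0,0],[0,0,0,0]]'; python3 -m handwheel '[[0,0,-0.1,0],[0,0,-0.1,0],[0,0,0,0],[0,0,0,0]]'; python3 -m handwheel '[[0,0,0,0],[0,0,0,0]]'
```

```text
time: 16.83
eef_pos: [615.9, -154.5, 38.8]
orientation: [-3.121, -0.356, 0.001]
wrist_force: [-0.1, 0.5, -2.4]
grip_width: 30.9
time: 17.17
eef_pos: [616.1, -154.6, 37.2]
orientation: [3.121, 0.356, 0.0]
wrist_force: [0.8, 1.0, -2.7]
grip_width: 31.3
time: 17.33
eef_pos: [616.1, -154.6, 37.2]
orientation: [3.121, 0.356, 0.0]
wrist_force: [-1.2, -0.3, -2.9]
grip_width: 31.1
```

```bash
python3 -m handwheel '[[0,0,-0.05,0],[0,0,-0.05,0],[0,0,0,0],[0,0,0,0]]'; python3 -m handwheel '[[0,0,-0.05,0],[0,0,0,0],[0,0,0,0],[0,0,0,0]]'
```

```text
time: 17.67
eef_pos: [616.0, -154.6, 36.0]
orientation: [-3.121, -0.356, 0.0]
wrist_force: [-0.8, -0.1, -2.0]
grip_width: 31.4
time: 18.0
eef_pos: [616.1, -154.6, 35.9]
orientation: [3.121, 0.356, 0.0]
wrist_force: [-1.6, 0.3, 1.5]
grip_width: 31.2
```

```bash
python3 -m handwheel '[[0,0,0,0],[0,0,0,0],[0,0,0,0]]' - 20; python3 -m handwheel '[[0,0,0,0],[0,0,0,0],[0,0,0,0],[0,0,0,0],[0,0,0,0],[0,0,0,0],[0,0,0,0],[0,0,0,0]]' 1; python3 -m handwheel '[[0,0,0.5,0],[0,0,1,0],[0,0,2,0],[0,0,3,0],[0,0,3,0],[0,0,3,0],[0,0,2,0],[0,0,0,0]]';python3 -m handwheel '[[0,-3,2,0],[0,-3,0,0],[0,0,0,0],[0,0,0,0]]'; python3 - <<'E'
from h import *
snap("wrist","w15");snap("scene","s15");snap("side","d15")
D=load("w15");c=cv2.cvtColor(D['color'],cv2.COLOR_RGB2HSV)
m=cv2.inRange(c,(105,120,50),(125,255,255))
k,l,st,ce=cv2.connectedComponentsWithStats(m)
P=sorted([plane(D,*ce[i],70) for i in range(1,k) if st[i,4]>100],key=lambda p:p[1])
print(P); v=P[1]-P[0]; print((P[0]+P[1])/2,np.degrees(np.arctan2(v[1],v[0])))
E
```

```text
time: 18.25
eef_pos: [616.1, -154.6, 35.9]
orientation: [3.121, 0.356, 0.0]
wrist_force: [-1.7, -0.3, 3.4]
grip_width: 31.0
time: 18.92
eef_pos: [616.0, -154.6, 35.5]
orientation: [-3.121, -0.356, 0.0]
wrist_force: [-0.2, 0.1, -0.3]
grip_width: 85.1
time: 19.58
eef_pos: [619.2, -155.4, 187.4]
orientation: [3.118, 0.355, 0.014]
wrist_force: [0.2, -0.5, 0.9]
grip_width: 85.3
time: 19.92
eef_pos: [615.8, -215.8, 200.8]
orientation: [3.122, 0.352, 0.0]
wrist_force: [-0.5, 0.9, 0.4]
grip_width: 85.0
[array([ 631.43198427, -218.64497886,   70.        ]), array([601.50382839, -90.02317023,  70.        ])]
[ 616.46790633 -154.33407455   70.        ] 103.09869990529731
```

View pics/w15.png

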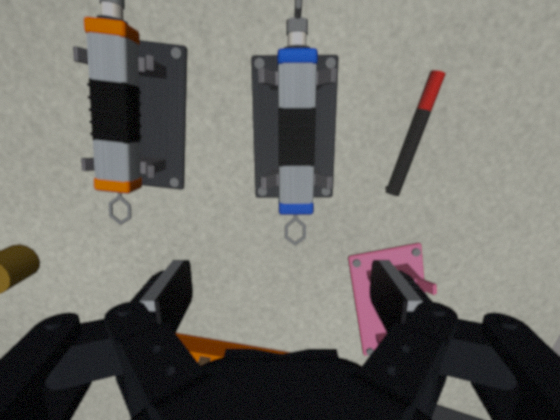

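View pics/s15.png

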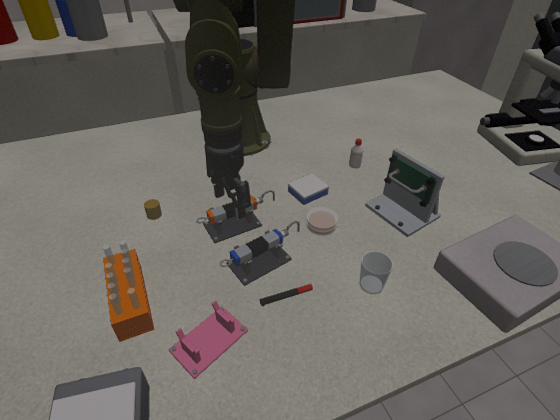

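View pics/d15.png

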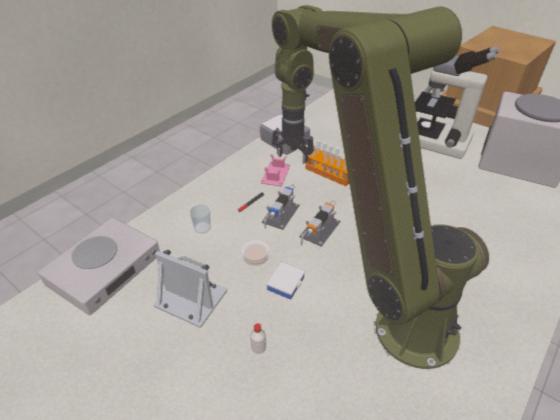

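```bash
python3 -m handwheel '[[0,0,0,0],[0,0,0,0],[0,0,0,0],[0,0,0,0]]'; python3 -c "
from rig import bot
print(bot.sign_off())"
```

```text
time: 20.4
eef_pos: [616.1, -214.0, 200.5]
orientation: [-3.121, -0.357, 0.0]
wrist_force: [0.5, -0.5, 0.8]
grip_width: 85.1
the job is handed in; nothing more can be done
None
```

I proof-tested the handle with the blue-capped gauge, set the gauge back in its own stand, and handed the job in at 20.4 s. The hand-in reports no verdict, so what follows is from my own checks.

- **Pull:** With the hook over the bar, I pulled along the plate's normal to about 57 mm of rod. The wrist camera showed about 6–7 mm of green at the rim and no red. The wrist force was about 8.2 N, which agrees. I held it there for about 2 s.
- **Release:** I eased the spring back at about 60 mm/s until the rod was home, then unhooked.
- **Gauge at rest:** The last pictures put its centre at (616.5, -154.3) mm, against (617.3, -154.2) mm before. The yaw was 103.1° both times, the rod looked home, and the gripper was open and clear.
- **Rest of the bench:** By eye in the scene and side views, the spare gauge and everything else in view looked where they were; I did not measure them.

Two readings were off along the way:
- **Early move:** One move before the grasp stopped short at the row limit. I re-measured and corrected it.
- **Handle position:** The two estimates of the handle's position differed by 1 to 3 mm, which the hook's free space covered.

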